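Clamp the stones in the shaker and start it

TASK

Put every stone lump (three to five of them) that lies on the clear paper between the shaker and the notebook on its left into the shaker's bin, then push the lid fully shut and flip the cam lever over towards the front until it snaps closed on the lid. Only then start the shaker: turn the spring-return start key clockwise to its stop and let go, so that it springs back. Leave the hand lens, the tape roll, the pot sherds and the finds spread out farther back where they lie.

Things in the scene. Friction and masses are not known exactly. Their poses are not given: they have to be found in the camera images.
- stone_a_mid (a point): brown-red blocky stone lump, an irregular stone about 54 x 45 x 45 mm along its own x, y, z as it lies, 0.07 to 0.35 kg; the point is the centre of that block, half-way up. Grip it across its narrow side. Some starts leave this stone out.
- stone_b_mid (a point): small dark lump, an irregular stone about 37 x 48 x 27 mm along its own x, y, z as it lies, 0.07 to 0.35 kg; the point is the centre of that block, half-way up. Grip it across its narrow side. Some starts leave this stone out.
- stone_c_mid (a point): yellow-ochre blocky lump, an irregular stone about 48 x 60 x 32 mm along its own x, y, z as it lies, 0.07 to 0.35 kg; the point is the centre of that block, half-way up. Grip it across its narrow side. Some starts leave this stone out.
- stone_d_mid (a point): long yellow-ochre lump, an irregular stone about 56 x 80 x 39 mm along its own x, y, z as it lies, 0.07 to 0.35 kg; the point is the centre of that block, half-way up. Grip it across its narrow side. Some starts leave this stone out.
- stone_e_mid (a point): dark grey lump, higher at one end, an irregular stone about 54 x 50 x 45 mm along its own x, y, z as it lies, 0.07 to 0.35 kg; the point is the centre of that block, half-way up. Grip it across its narrow side. Some starts leave this stone out.
- bin_floor (a point): centre of the inner floor of the shaker's open-topped aluminium bin. The shaker is fixed to the worktop. Its axes (called shaker x, y, z below): x to its back, where the lid hinges; y to its left; z up. Inside, the bin is 140 mm along x, 220 mm along y and 85 mm deep, its walls 6 mm thick, its floor 22 mm above the worktop.
- lid_hinge (a point): middle of the lid's hinge line, at the back rim of the bin, 78 mm behind and 89 mm above bin_floor; the line runs along shaker y.
- lid_edge (a point): middle of the lid's free edge, on the small lip in front (lip 70 mm wide), on the lid's outer face, 165 mm from the hinge line. Shut, it is the front edge. The lid is a flat 6 mm aluminium sheet, 236 mm wide along y, with a steel ear on its right side, on which the cam presses.
- lid (a joint): lid angle, rad: 0 shut flat on the bin, pi/2 upright, 2.05 fully open (leaning back). Its stiff hinge (0.22 N m) holds it wherever it is left, so it must be pushed all the way down.
- cam_pivot (a point): pivot of the cam lever, in a steel bracket to the right of the bin, 155 mm to the right (-y) of bin_floor, 20 mm in front of it (-x) and 100 mm above it; the pivot axis runs along shaker y.
- lever_grip (a point): middle of the black round grip (17 mm thick, 44 mm long plus rounded ends) of the cam lever, 75 mm from the pivot; the lever's tip is 100 mm from the pivot.
- cam_lever (a joint): cam lever angle, rad: 0 open, handle leaning back (+x) at 45 degrees; 0.785 handle upright; 1.92 closed, handle leaning to the front (-x) at 25 degrees above level, its short nose pressing on the lid's ear. A spring resists with up to 0.6 N m until 0.95 rad, then snaps the lever closed by itself; left short of that it springs back open.
- key_grip (a point): middle of the grip bar of the start key, on the key's turning axis (vertical), on the low grey housing at the right end of the shaker. The black bar is 38 mm long, 12 mm wide and 32 mm high, its top 44 mm above the housing's top and 14 mm above this point; the bar lies along this point's own x.
- start_key (a joint): start key angle, rad: 0 at rest (bar along shaker x), grows as it is turned clockwise seen from above, stop at 1.2; a spring (0.04 to 0.12 N m) turns it back to 0 when it is let go.
- reading_lens: black hand lens, 62 x 146 x 12 mm; bystander, origin at the centre of its underside.
- near_tape_roll: pale roll of tape, 119 mm across, 25 mm high; bystander, origin at the centre of its underside.
- loose_sherd: flat brown pot sherd, 49 x 54 x 14 mm, lying by itself to the robot's left; bystander, not a stone; origin at the centre of its underside.
Things that resemble listed ones, but are neither listed nor needed, are in the scene too. Leave any green look-alike of the part that bears stone_e_mid alone. Leave any pink look-alike of the part that bears stone_c_mid alone.

How it is judged:
By the outcome, as a careful person would: the job done as asked, in the order asked, and still so for the second after the job is handed in, with the robot touching nothing.
Of stone_a, stone_b, stone_c, stone_d, stone_e only 3 to 5 are there at a start; the rules pass over those that are not, and their reading is None.
At some moment in a run one of stone_a, stone_b, stone_c, stone_d, stone_e may be knocked a few centimetres aside while the robot is not near it.
Once in a run the grip may slacken for a moment while it holds something.
It also fails if it takes over 210 s, if anything falls off the work surface, if the arm or the gripper's body presses on something with over 40 N, if the wrist force passes 120 N, or if a joint passes its speed limit or range.

ROBOT

A 6-joint arm with a two-finger parallel gripper is mounted at the origin on the work surface; the furniture and walls round the work are solid. World frame = base frame: x ahead of the robot, y to its left, z up, the work surface at z = 0. Lengths are in mm, angles in rad, forces in N, time in s.
With the tool pointing down it reaches from about 300 to 950 mm from the base axis. Payload 3.1 kg.
Tool frame: the origin (TCP) lies midway between the tips of the shut fingers; the grasp point (between the pads) lies 19 mm behind it (manip.grip_depth is the distance from the TCP to the grasp point, in mm); z points along the fingers, y is the direction in which the jaws open and shut (so a half turn about z gives the same grasp; the last joint's range is limited). The gripper opens to 85 mm and grips with 20 to 120 N. Pads are 22 mm wide; open, the fingers measure 114 mm over their backs; the gripper's body (76 mm by 85 mm) begins 54 mm behind the grasp point. The pads swing forward as they close: fully open they stand 13 mm farther back than shut.
Start: joints at [1.168, 0.308, 1.634, -0, 1.2, -0.07], TCP at [204.208, 590.704, 231.272] pointing down, gripper open.
Joint ranges: [-3.06, 3.06], [-0.79, 1.96], [0.05, 2.63], [-1.19, 4.34], [0.05, 2.64], [-2.94, 2.94]. Speed limits (rad/s): [2.79, 2.79, 3.14, 3.14, 3.14, 3.14].

INTERFACE

Orientations are given as a unit quaternion [x, y, z, w].
In Python, from rig import manip gives the robot as it stands. Calls block until the motion is done:
- manip.move_pose(position, orientation): joint-space move of the TCP to a pose.
- manip.move_l(position, max_speed=150, orientation=None, max_force=None): straight line of the TCP; orientation=None keeps the orientation; max_speed is the mean speed in mm/s. With max_force (N) it stops when the force on the tool has changed by that much, and returns True; else False.
- manip.move_joints(angles): joint-space move.
- manip.let_go() and manip.grab(newtons=None): open the fingers fully, or close them until they stop; newtons is the grip in N (None keeps the last).
- manip.wait(seconds).
- manip.inverse_kinematics(position, orientation): joint angles nearest the present ones, or None.
- manip.capture(name): name is "scene" or "top" or "wrist"; returns (picture, depth): 400x640x3 uint8, blue, green, red; 400x640 float32, mm along the optical axis (not along the pixel's ray), 0 where there is no reading.
- manip.calibration(name): a dict with "fovy" (degrees; the focal length in pixels is half the picture's height over the tangent of half this angle, whatever the lens; pixels are square), "cx", "cy" (the principal point, pixels), "extrinsics" (4x4, takes a point from camera to world coordinates). Camera axes: x right, y down, z forward; pixel columns grow to the right and rows downward; lengths in mm; the calibration is good to about 2 mm. The wrist camera is an equidistant fisheye: a pixel r from the principal point sees the ray r / f radians off the axis. A picture is of the moment at which its call begins: read the wrist's pose just before it. calibration takes no time and is no camera call; for the wrist camera it gives the pose at the moment of the call.
A pose or a line that the arm cannot do raises manip.PlanningError and nothing moves.
- manip.job_done(): hands the job in, once; it reports no verdict.
Readings, each from a call of its own:
- manip.current_time(): time.
- manip.current_joint_pos(): joint angles.
- manip.current_qd(): joint speeds.
- manip.current_effort(): joint torques, N m.
- manip.current_ee_pos(): TCP position.
- manip.current_ee_rot(): TCP orientation.
- manip.current_force(): force on the tool from outside, world axes, zero at the start.
- manip.current_moment(): the same for the moment, N m.
- manip.current_width(): finger opening in mm.
Only numpy, scipy, OpenCV 4.12 (cv2) and the standard library are available. Lean on these libraries where they do the work, as an engineer would, in place of code of your own. Each camera call takes 0.05 s, during which the arm holds its last target. There are 200 camera calls.

## Working session

There is one attempt and no reset: what is moved stays moved. The work goes in short steps, each a Python script; the robot and the scene stay as the last script left them, time stands still between calls to the robot, and variables do not carry over. Pictures are saved under pics/ and viewed, about 12 in all and at most 16, crops included, and the job is handed in when it is done.

```bash
ls; mkdir -p pics; cat > h.py <<'E'
import numpy as np, cv2
from rig import manip as m
def cap(n,save=None):
    c=m.calibration(n); p,d=m.capture(n)
    if save: cv2.imwrite('pics/'+save,p)
    return p,d,c
def cloud(d,c):
    h,w=d.shape; f=h/2/np.tan(np.radians(c['fovy'])/2)
    v,u=np.mgrid[:h,:w]; P=np.stack([(u-c['cx'])/f*d,(v-c['cy'])/f*d,d],-1)
    E=np.array(c['extrinsics']); return P@E[:3,:3].T+E[:3,3]
E
python3 - <<'E'
from h import *
for n in ('scene','top'):
    p,d,c=cap(n,n+'0.png'); print(n,c); np.save(n+'0.npy',cloud(d,c))
E
```

```text
pics
scene {'fovy': 51.677415570439024, 'cx': 322.6633869442441, 'cy': 200.05902454588085, 'extrinsics': array([[-8.80100717e-01, -3.52533607e-01,  3.18029534e-01,
         1.22608712e+02],
       [-4.74521566e-01,  6.75513744e-01, -5.64367313e-01,
         7.61367954e+02],
       [-1.58748770e-02, -6.47611950e-01, -7.61804930e-01,
         1.05575288e+03],
       [ 0.00000000e+00,  0.00000000e+00,  0.00000000e+00,
         1.00000000e+00]])}
top {'fovy': 53.990197686829525, 'cx': 320.28941869595616, 'cy': 203.4835257856244, 'extrinsics': array([[-2.13134935e-02, -9.98275883e-01,  5.46900100e-02,
         4.60904545e+02],
       [-9.99723873e-01,  2.18219449e-02,  8.71663933e-03,
         7.88338380e+01],
       [-9.89505320e-03, -5.44891266e-02, -9.98465334e-01,
         1.23881730e+03],
       [ 0.00000000e+00,  0.00000000e+00,  0.00000000e+00,
         1.00000000e+00]])}
```

View pics/top0.png

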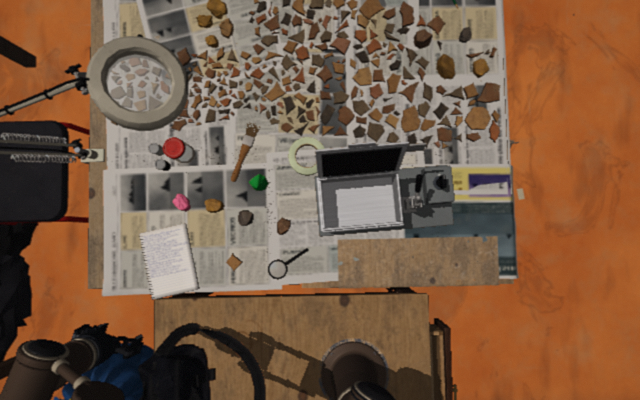

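View pics/scene0.png

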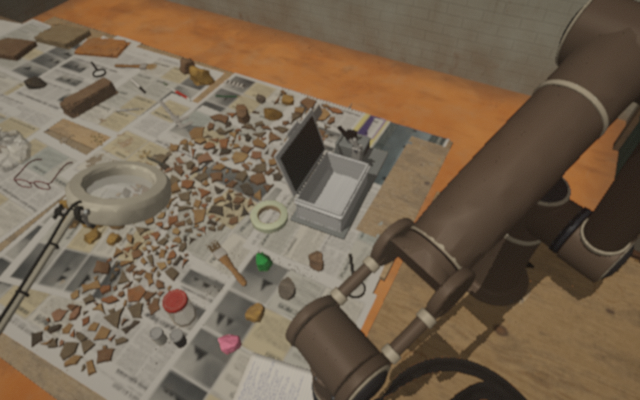

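Top view: brown-red lump at (284,225), dark lump at (246,217), ochre lump at (213,205). The pink (180,202) and green (258,180) lumps are look-alikes, and the flat brown sherd is at (235,260). The shaker is at (360,200), lid open, with cam and key at about (430,190). Next I measure the stones and shaker, and make one enlarged crop.

```bash
python3 - <<'E'
from h import *
p=cv2.imread('pics/top0.png'); P=np.load('top0.npy')
cv2.imwrite('pics/crop1.png',np.vstack([cv2.resize(p[160:280,160:320],None,fx=5,fy=5,interpolation=cv2.INTER_CUBIC)]))
cv2.imwrite('pics/crop2.png',cv2.resize(p[130:250,305:465],None,fx=5,fy=5,interpolation=cv2.INTER_CUBIC))
z=P[...,2]
print('paper z',np.median(z[230:250,200:225]))
reg=np.zeros(z.shape,np.uint8); reg[165:285,165:312]=1
mask=((z>9)&(z<80)).astype(np.uint8)*reg
n,l,s,ce=cv2.connectedComponentsWithStats(mask)
for i in range(1,n):
    if s[i,4]<30: continue
    q=P[l==i]; r=cv2.minAreaRect(q[:,:2].astype(np.float32))
    print(ce[i].round(),s[i,4],'ctr',np.round(r[0]),'size',np.round(r[1]),'ang',round(r[2]),'zmax',q[:,2].max().round(),p[l==i].mean(0).round())
# shaker
for nm,(v0,v1,u0,u1) in dict(floor=(190,225,335,395)).items():
    print(nm,np.median(P[v0:v1,u0:u1].reshape(-1,3),0))
np.set_printoptions(linewidth=250,suppress=True)
print(z[140:242:4,310:460:5].round().astype(int))
E
```

```text
paper z -1.1145714316819522
[236. 173.] 102 ctr [631. 354.] size [21. 57.] ang 69 zmax 20.0 [42. 67. 97.]
[302. 169.] 147 ctr [635. 147.] size [66. 25.] ang 78 zmax 31.0 [125. 155. 155.]
[259. 182.] 227 ctr [596. 277.] size [44. 52.] ang 35 zmax 47.0 [31. 74. 21.]
[181. 202.] 211 ctr [542. 521.] size [52. 41.] ang 49 zmax 35.0 [ 98.  78. 163.]
[214. 205.] 213 ctr [531. 421.] size [44. 52.] ang 3 zmax 34.0 [ 40.  77. 108.]
[245. 217.] 194 ctr [489. 323.] size [44. 47.] ang 90 zmax 49.0 [50. 58. 67.]
[283. 226.] 189 ctr [459. 206.] size [40. 51.] ang 66 zmax 49.0 [49. 64. 84.]
[178. 257.] 1302 ctr [381. 528.] size [190. 101.] ang 0 zmax 18.0 [177. 183. 191.]
[293. 258.] 51 ctr [358. 176.] size [13. 69.] ang 32 zmax 15.0 [31. 33. 35.]
[234. 262.] 115 ctr [351. 364.] size [39. 37.] ang 48 zmax 17.0 [ 56.  89. 123.]
floor [513.56730372 -46.72962607  20.56206292]
[[  23   23    3    1   -2   -1   -4    1   -4   -2   -4   -3    3   11    0    0   13   18    1    0   13    9   -4   14    0    0    3    8    6   -1]
 [  24   21   24   -1    0   -2   -2    2  281  275  277  272  274  270  262 
[... 3048 characters left out ...]
3  103  107  102  107  102   94   17   16   15   19   17   17   20   14   21   17    1]
 [  -3    0   14  103  109  108  109  107   96   95   97   93   92   19   18   18   14   18   19   14   10    0    3   -2    3    0   -4    1    1   -2]
 [   1    0   16   89   19   20   15   17   21   12   17   13   -2   -2   -1   -4   -1    0   -1    3    0   -2    6   -3   -2   -1   -2    3   -2   -2]
 [   1   -4   10   -4   -2   -7    0    1   -2   -4   -4   -2   -3   -1   -1   -1    0   -2    4   -4   -3    2   -2    3   -3   -3    4    2    1    4]
 [  -2    2   -1    3    4    0    4    2    2    2    2    2    1    3    0    2    3    3    7    6    2    0   -1    2    1   -3   -1    7    3    2]]
```

View pics/crop1.png

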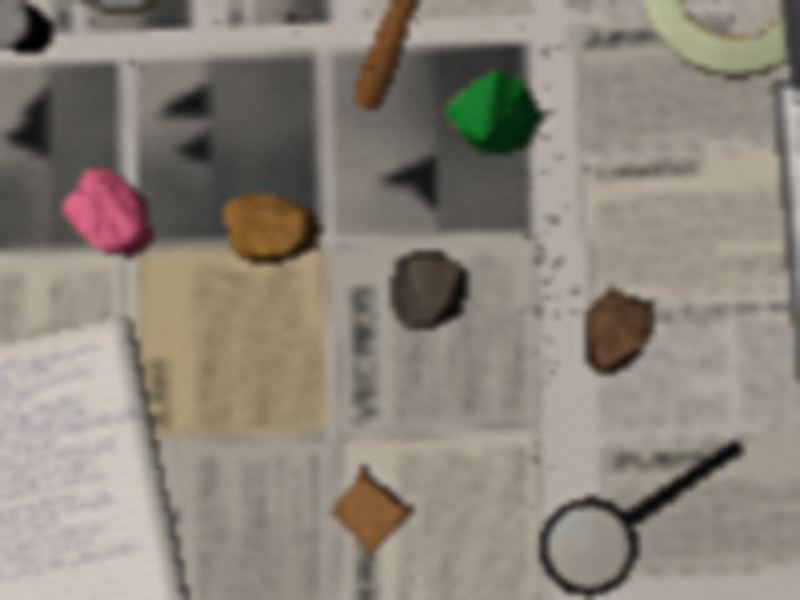

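View pics/crop2.png

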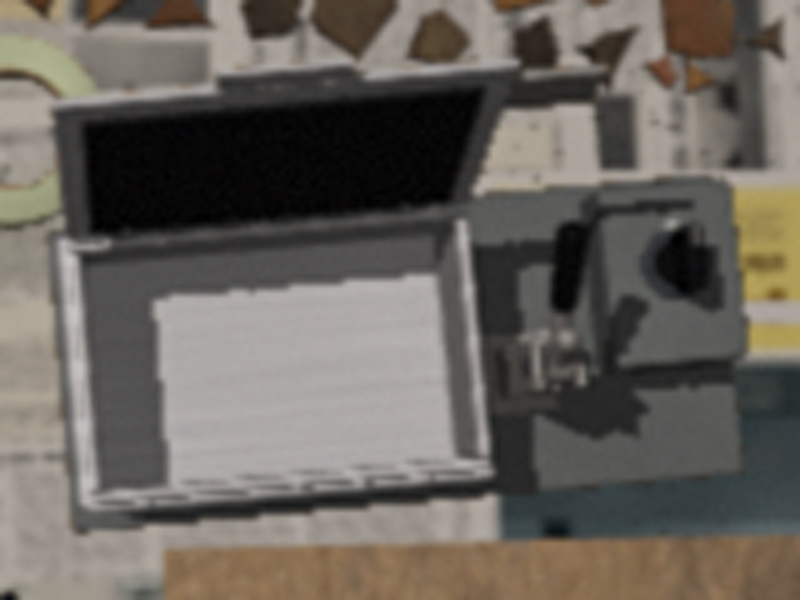

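The enlarged crop confirms the three task stones: a (brown-red, 49 high), e (dark, 49 high, too tall for b) and c (ochre, about 44x52x34, too small for d). Now I fit the shaker pose and key, and build the motion helpers.

```bash
cat >> h.py <<'E'
from scipy.spatial.transform import Rotation as R
def q(yaw,tilt=0):  # tool down, jaw axis (tool y) at world angle yaw
    c,s=np.cos(yaw),np.sin(yaw); y=np.array([c,s,0]); z=np.array([0,0,-1.]); x=np.cross(y,z)
    return R.from_matrix(np.stack([x,y,z],1)).as_quat()
def best(pos,yaw):  # of two equivalent yaws choose last joint closest to centre
    o=[]
    for k in (0,np.pi):
        j=m.inverse_kinematics(list(pos),q(yaw+k).tolist())
        if j is not None: o.append((abs(j[5]),yaw+k,j))
    return min(o,key=lambda t:t[0])
E
python3 - <<'E'
from h import *
np.set_printoptions(suppress=True,precision=3)
P=np.load('top0.npy'); p=cv2.imread('pics/top0.png'); z=P[...,2]
V,U=np.mgrid[:400,:640]
def line(sel,ax):
    pts=P[sel]; 
    for _ in range(4):
        f=np.polyfit(pts[:,ax],pts[:,1-ax],1); r=pts[:,1-ax]-np.polyval(f,pts[:,ax]); pts=pts[abs(r)<max(6,1.5*r.std())]
    return f,len(pts),np.ptp(pts[:,ax]),r.std()
rim=(z>98)&(z<114)
for nm,s,ax in (('left',rim&(U>312)&(U<325)&(V>184)&(V<222),0),('right',rim&(U>393)&(U<406)&(V>182)&(V<222),0),('front',rim&(V>220)&(V<235)&(U>325)&(U<398),1)):
    f,n,pt,sd=line(s,ax); print(nm,n,round(pt),f,'mid',sd, P[s][:,:2].mean(0))
key=(z>100)&(z<122)&(U>434)&(U<452)&(V>172)&(V<190)
print('key',key.sum(),P[key].mean(0),cv2.minAreaRect(P[key][:,:2].astype(np.float32)),P[key][:,2].max())
lev=(z>120)&(z<230)&(U>410)&(U<424)&(V>170)&(V<210)
for t in P[lev][::2]: print(t.round(),end=' ')
lid=P[155:165:4,325:395:10].reshape(-1,3); print('lid',np.linalg.svd(np.c_[lid-lid.mean(0)])[2][2])
for s in ((459,206),(489,323),(531,421)): print(best((*s,20),0.0)[1:])
print(m.calibration('wrist'))
E
```

```text
left 89 105 [ 0.059 54.8  ] mid 2.3488808107511976 [524.529  86.199]
right 96 110 [   0.069 -176.923] mid 1.9061746583462438 [ 524.319 -140.706]
front 164 205 [ -0.063 454.152] mid 2.0992364641588517 [455.762 -29.95 ]
key 65 [ 580.317 -266.981  109.555] ((580.27685546875, -267.9548645019531), (36.422855377197266, 13.32748031616211), 4.4836344718933105) 115.13761717937632
[ 592. -177.  186.] [ 591. -180.  193.] [ 589. -176.  189.] [ 589. -180.  193.] [ 587. -171.  184.] [ 587. -176.  189.] [ 586. -179.  196.] [ 586. -187.  188.] [ 584. -172.  190.] [ 583. -177.  194.] [ 583. -183.  192.] [ 582. -171.  183.] [ 581. -175.  193.] [ 581. -180.  190.] [ 581. -186.  191.] [ 579. -173.  188.] [ 578. -178.  190.] [ 578. -184.  187.] [ 577. -172.  179.] [ 576. -176.  187.] [ 576. -181.  186.] [ 574. -172.  178.] [ 574. -177.  183.] [ 574. -182.  183.] [ 572. -173.  173.] [ 571. -176.  184.] [ 571. -182.  181.] [ 569. -172.  178.] [ 568. -177.  181.] [ 569. -183.  178.] [ 567. -172.  167.] [ 566. -175.  177.] [ 566. -180.  180.] [ 566. -186.  175.] [ 564. -174.  171.] [ 563. -177.  179.] [ 563.
[... 1464 characters left out ...]
4.  126.] [ 512. -179.  128.] [ 512. -185.  127.] [ 511. -190.  129.] [ 511. -196.  127.] [ 509. -174.  126.] [ 509. -180.  122.] [ 509. -186.  121.] [ 508. -196.  127.] [ 506. -173.  128.] [ 506. -196.  128.] lid [-0.952 -0.069  0.3  ]
(0.0, array([ 0.335,  0.393,  2.036, -0.   ,  0.713,  0.335]))
(0.0, array([ 0.509,  0.513,  1.839, -0.   ,  0.789,  0.509]))
(0.0, array([ 0.606,  0.649,  1.605, -0.   ,  0.887,  0.606]))
{'fovy': 65.70646984690485, 'cx': 318.2220366209028, 'cy': 195.47357779979478, 'extrinsics': array([[  0.326,   0.902,   0.281, 133.223],
       [  0.945,  -0.311,  -0.099, 616.055],
       [ -0.002,   0.298,  -0.955, 373.462],
       [  0.   ,   0.   ,   0.   ,   1.   ]])}
```

Shaker: yaw 0.064, bin centre (529,-27). The predicted cam pivot (519,-183) agrees with the lever seen at y≈-179, and the key top at (580,-267,110) fits. Moving the stones now, re-locating each one just before its pick.

```bash
cat >> h.py <<'E'
YAW=.064; C=np.array([529,-27.]); SX=np.array([np.cos(YAW),np.sin(YAW)]); SY=np.array([-SX[1],SX[0]])
def S(x,y): return C+x*SX+y*SY
def find():
    p,d,c=cap('top'); P=cloud(d,c); z=P[...,2]
    mk=np.zeros(z.shape,np.uint8); mk[165:285,165:318]=1; mk&=((z>9)&(z<80)).astype(np.uint8)
    n,l,s,ce=cv2.connectedComponentsWithStats(mk); out=[]
    for i in range(1,n):
        if not 100<s[i,4]<400: continue
        k=P[l==i]; col=p[l==i].mean(0); b,g,r=col
        if np.percentile(k[:,2],95)<26 or (g>1.5*r) or b>1.1*g: continue
        (cx,cy),(w,h),a=cv2.minAreaRect(k[:,:2].astype(np.float32))
        out.append((np.array([cx,cy]),min(w,h),max(w,h),np.radians(a if w<h else a+90),col))
    return out
def pick(prior,tz):
    fs=[f for f in find() if np.linalg.norm(f[0]-prior)<80]
    if not fs: print('not seen',prior); return False
    f=min(fs,key=lambda f:np.linalg.norm(f[0]-prior)); print('at',f[0].round(),round(f[1]),round(f[2]),'yaw',round(f[3],2),f[4].round())
    x,y=f[0]; _,yaw,_=best((x,y,120),f[3])
    m.let_go(); m.move_pose([x,y,150],q(yaw).tolist())
    if m.move_l([x,y,tz],120,max_force=15): print('touched',m.current_ee_pos())
    m.grab(80); w0=m.current_width(); m.move_l([x,y,200],150); print('width',w0,m.current_width(),m.current_force())
    return m.current_width()>15
def place(off):
    x,y=S(0,off); _,yaw,_=best((x,y,120),YAW)
    m.move_l([x,y,200],200,orientation=q(yaw).tolist())
    print('over bin width',m.current_width())
    if m.move_l([x,y,52],120,max_force=15): print('touched',m.current_ee_pos())
    m.let_go(); m.move_l([x,y,200],200)
E
python3 - <<'E'
from h import *
print('touch?',m.current_time())
for prior,tz,off in (((531,421),4,60),((489,323),8,0),((459,206),8,-60)):
    ok=pick(prior,tz)
    print(prior,ok)
    if not ok: break
    place(off)
x,y=S(-60,180)
m.move_pose([x,y,300],q(best((x,y,300),1.57)[1]).tolist())
cap('top','top1.png'); print([f[0].round() for f in find()],m.current_time())
p=cv2.imread('pics/top1.png'); cv2.imwrite('pics/top1c.png',cv2.resize(p[130:280,160:460],None,fx=2.6,fy=2.6))
E
```

```text
touch? 0.1
at [531. 421.] 44 52 yaw 3.13 [ 40.  77. 108.]
width 41.2271733917609 41.58028356287436 [ 0.05614239  0.47558082 -0.64626169]
(531, 421) True
over bin width 41.01522394846579
at [495. 357.] 46 50 yaw 1.53 [52. 61. 70.]
width 43.033166561527416 42.83405388769835 [-1.09078334  0.24815688 -1.68318402]
(489, 323) True
over bin width 43.01784043016799
at [459. 206.] 40 51 yaw 1.15 [52. 68. 89.]
width 40.52116224131091 40.48371561256317 [-1.49663965 -0.54022814 -2.95881785]
(459, 206) True
over bin width 40.48203766454906
[array([635., 140.])] 29.6833
```

View pics/top1c.png

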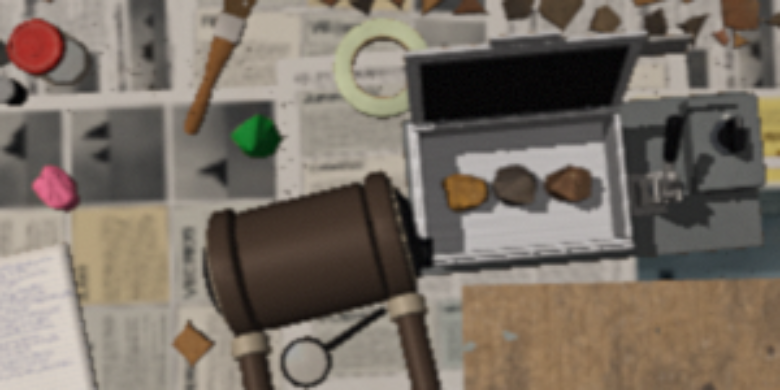

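All three stones sit in the bin (crop pixels (465,190), (515,185), (570,183)). Stone e had been knocked about 34 mm, but the re-locating caught it. Next is the lid.

```bash
python3 - <<'E'
from h import *
m.grab(40)
_,yaw,_=best((*S(195,0),300),YAW+np.pi/2); Q=q(yaw).tolist()
def go(x,z,v=120,f=25,y=0):
    h=m.move_l([*S(x,y),z],v,orientation=Q,max_force=f)
    if h: print('stop',x,z,m.current_ee_pos().round() if hasattr(m.current_ee_pos(),'round') else m.current_ee_pos(),m.current_force())
    return h
m.move_pose([*S(-60,0),370],Q); go(195,370,250); go(195,235)
for t in np.r_[np.arange(2.1,1.57,-.1),np.arange(1.5,0.05,-.15)]:
    r=165 if t>1.57 else 150
    px,pz=78-r*np.cos(t),111+r*np.sin(t)
    if go(*((px+14,pz-22) if t>1.57 else (px+11*np.sin(t),pz)),v=120): break
print('press',m.move_l([*S(-72,0),102],40,max_force=25),m.current_ee_pos(),m.current_force())
go(-72,250)
p,d,c=cap('top','top2.png'); P=cloud(d,c); np.save('top2.npy',P)
cv2.imwrite('pics/top2c.png',cv2.resize(p[130:250,305:465],None,fx=4,fy=4))
m.move_pose([*S(-72,250),300],Q)
p,d,c=cap('top'); P=cloud(d,c); z=P[...,2]; print('lid z',[np.median(z[v:v+6,335:390]).round(1) for v in (185,195,205,215)],m.current_time())
cv2.imwrite('pics/top2c.png',cv2.resize(p[130:250,305:465],None,fx=4,fy=4))
E
```

```text
press True [459.14706977 -31.6291343  113.92903037] [-1.88920114  0.61065524  9.54591233]
lid z [np.float64(114.7), np.float64(114.8), np.float64(115.1), np.float64(115.0)] 43.2667
```

View pics/top2c.png

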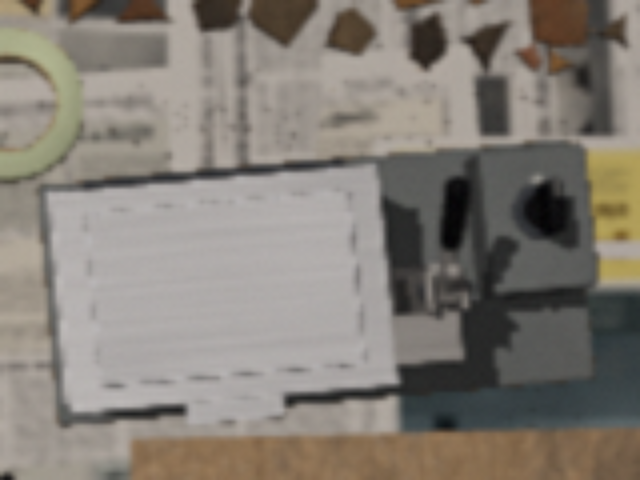

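The lid lies flat at z≈115 across its whole area (crop: closed sheet with its lip at (235,408)). Now the lever.

```bash
python3 - <<'E'
from h import *
_,yaw,_=best((*S(95,-155),165),YAW+np.pi/2); Q=q(yaw).tolist()
m.move_pose([*S(-60,-155),300],Q)
m.move_l([*S(100,-154),300],250,orientation=Q); print(m.move_l([*S(100,-154),165],150,max_force=15))
for x in (70,40,20,5,-10,-25,-45):
    h=m.move_l([*S(x,-154),165],80,max_force=35); print(x,h,np.round(m.current_force(),1))
    if h: break
m.move_l([*S(-30,-154),300],200); m.move_pose([*S(-72,250),300],Q)
p,d,c=cap('top'); P=cloud(d,c); np.save('top3.npy',P); z=P[...,2]
s=(z>118)&(z<240); s[:165]=0; s[225:]=0; s[:,:405]=0; s[:,430:]=0
k=P[s]; r=(k[:,:2]-C)@np.c_[SX,SY]; o=np.argsort(r[:,0]); print(np.c_[r,k[:,2]][o][::6].round())
cv2.imwrite('pics/top3c.png',cv2.resize(p[150:230,385:465],None,fx=6,fy=6)); print(m.current_time())
E
```

```text
False
70 False [-0.3 -0.3  0.1]
40 False [19.   5.3 15. ]
20 False [ 5.1 -0.8 -2. ]
5 False [3.4 0.2 1.4]
-10 False [ 0.2  0.4 -0. ]
-25 False [ 0.   0.6 -0.8]
-45 False [-0.1  0.3 -0.9]
[[ -82. -161.  157.]
 [ -79. -162.  153.]
 [ -76. -162.  153.]
 [ -75. -148.  144.]
 [ -73. -149.  153.]
 [ -70. -150.  150.]
 [ -67. -149.  153.]
 [ -64. -150.  151.]
 [ -62. -151.  147.]
 [ -59. -153.  141.]
 [ -56. -152.  144.]
 [ -53. -153.  143.]
 [ -50. -153.  145.]
 [ -48. -154.  141.]
 [ -44. -151.  133.]
 [ -41. -150.  126.]
 [ -37. -160.  131.]
 [ -34. -168.  123.]
 [ -32. -149.  122.]
 [ -31. -155.  134.]
 [ -29. -167.  128.]
 [ -27. -151.  128.]
 [ -25. -162.  130.]
 [ -24. -145.  130.]
 [ -23. -165.  128.]
 [ -21. -149.  127.]
 [ -20. -168.  130.]
 [ -19. -151.  129.]
 [ -17. -137.  129.]
 [ -16. -157.  130.]
 [ -15. -138.  127.]
 [ -13. -155.  128.]
 [ -11. -166.  128.]
 [ -10. -150.  127.]
 [  -8. -166.  119.]
 [  -6. -167.  126.]]
51.8333
```

View pics/top3c.png

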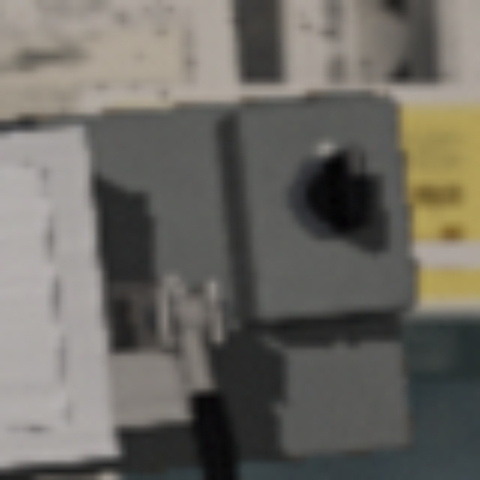

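The lever leans forward at roughly 25° (grip pixels (215,430), top surface z 141–157 over x -59 to -82), so it is closed. Now the key.

```bash
python3 - <<'E'
from h import *
K=np.array([580,-267.]); print('key rel',(K-C)@np.c_[SX,SY])
y0=YAW+np.pi/2
for k in (0,np.pi):
    js=[m.inverse_kinematics([*K,84],q(y0+k-a).tolist()) for a in (0,.6,1.3)]; print(k,[None if j is None else round(j[5],2) for j in js])
    if all(j is not None and abs(j[5])<2.8 for j in js): yaw=y0+k; break
m.let_go(); m.move_pose([*K,250],q(yaw).tolist())
print('down',m.move_l([*K,84],100,max_force=15)); m.grab(40); print('w',m.current_width(),m.current_ee_pos(),m.current_force())
m0=m.current_moment()[2]
for a in np.r_[np.arange(.1,1.2,.1),1.15,1.2,1.23,1.26]:
    m.move_l([*K,84],60,orientation=q(yaw-a).tolist()); mm=np.array(m.current_moment()); print(round(a,2),np.round(mm,2),np.round(m.current_force(),1))
    if a>1.05 and abs(mm[2]-m0)>.8: break
m.wait(.3); print('w',m.current_width()); cap('top','k1.png')
m.let_go(); m.wait(.5); m.move_l([*K,250],120); m.move_pose([*S(-72,250),300],q(y0+np.pi if yaw!=y0 else y0).tolist())
p,d,c=cap('top','top4.png'); P=cloud(d,c); z=P[...,2]; V,U=np.mgrid[:400,:640]
key=(z>100)&(z<122)&(U>434)&(U<452)&(V>172)&(V<190); print('key',P[key].mean(0),cv2.minAreaRect(P[key][:,:2].astype(np.float32)))
print('lid',[np.median(z[v:v+6,335:390]).round(1) for v in (185,195,205,215)],m.current_time())
cv2.imwrite('pics/top4c.png',cv2.resize(p[130:280,160:460],None,fx=2.6,fy=2.6))
E
```

```text
key rel [  35.54607126 -242.77041998]
0 [np.float64(-2.13), np.float64(-1.53), np.float64(-0.83)]
down False
w 11.145298743012948 [ 580.09052227 -268.02033405   84.22958533] [-0.66456864 -3.29380236 -0.35488457]
0.1 [-0.56  0.13  0.  ] [ 0.2 -4.8 -0.4]
0.2 [-0.72  0.16  0.02] [-1.9 -5.2  0.3]
0.3 [-0.73  0.08  0.  ] [-1.4 -5.5  0.2]
0.4 [-0.74  0.11  0.07] [-0.5 -5.   0.3]
0.5 [-0.76 -0.02  0.04] [-0.4 -5.   0.1]
0.6 [-0.81 -0.01  0.07] [-0.2 -4.6  0.1]
0.7 [-0.77 -0.12  0.13] [ 0.6 -5.8  1.7]
0.8 [-0.73 -0.21  0.08] [ 0.6 -5.1  0.4]
0.9 [-0.69 -0.3   0.12] [ 1.8 -4.4  1. ]
1.0 [-0.64 -0.48  0.14] [ 2.  -4.3  0.8]
1.1 [-0.63 -0.57  0.13] [ 2.1 -2.7  0.1]
1.15 [-0.59 -0.61  0.07] [ 3.1 -3.9  0.2]
1.2 [-0.56 -0.66  0.15] [ 3.2 -3.3  0.5]
1.23 [-0.61 -0.72  0.55] [ 3.3 -3.9 -0.2]
1.26 [-0.56 -0.67  1.05] [ 3.9 -2.9 -0.3]
w 11.17684657247562
key [ 579.95506398 -267.1383148   109.51832884] ((580.0901489257812, -268.3678283691406), (35.59349060058594, 12.121325492858887), 2.1789920330047607)
lid [np.float64(115.1), np.float64(114.8), np.float64(114.7), np.float64(114.7)] 67.1583
```

View pics/top4c.png

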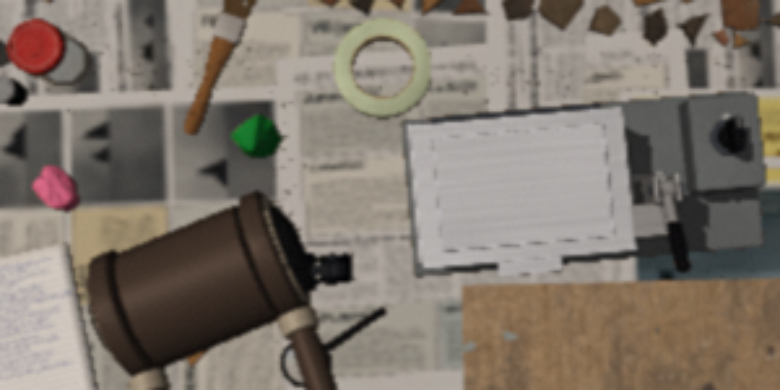

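The stop was felt (moment rising from 0.15 to 1.05 N m past 1.2 rad) and the key is back along shaker x. The lid is flat, the lever is forward at (680,245), and the robot is clear of everything. Handing in.

```bash
python3 -c "
from h import *
m.job_done(); print(m.current_time())"
```

```text
the job is handed in; nothing more can be done
the job is handed in; nothing more can be done
```

The job is done and handed in, at about 67 s on the robot's clock. I put the three stones present into the bin: ochre c, dark grey e and brown-red a. I then shut the lid, flipped the lever, and turned and released the start key.

**Stones:** all three were seen lying side by side in the bin before the lid was closed. Stone e had been knocked about 34 mm before I picked it. I found it again in the picture taken just before the grasp. No grip slipped.

**Lid:** it lies flat at z ≈ 115 mm all over, the same before and after the key was turned.

**Lever:** it is over to the front. Its slope measured roughly 25–30° from noisy depth points, and the surface lay a few mm lower than predicted, which fits fully closed.

**Key:** the turning moment rose from 0.15 to 1.05 N m just past 1.2 rad, so it reached its stop. After release the bar was back along the shaker's x, within about 2° (measured 2.2° against the shaker's 3.7°).

**Bystanders:** in the last picture the tape roll, the green and pink look-alikes and the nearest finds show no visible change. The arm partly covers the hand lens and almost all of the loose sherd there, so I did not recheck those two after the stone picture. No move went near them.

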